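# Build up the bench spindle sander: drum, collar and quarter-turn cap

## Task

Set up the bench spindle sander: thread the parts onto its upright stepped spindle in order of size, first the big brown sanding drum, then the steel collar, each right down, and last the black cap: with its slot over the T-head press it down against the spring, give it a quarter turn and let it rise, so that the T-head locks in the recess square to the slot. Feel the parts down and never bear on the sander with more than about 25 N; leave everything else on the bench where it is.

Things in the scene. Friction and masses are not known exactly. Their poses are not given: they have to be found in the camera images.
- sander: Spindle sander, fixed: green plate 190 x 140 x 12 mm on plywood packing (210 x 160 mm, 2 to 10 mm thick). Origin: centre of the plate's underside, on the spindle's axis; x along the plate's long side, towards the red-green switch; z up. The steel spindle (heights over the origin): 28 mm diameter to 41 mm, 20 mm to 62 mm, square shoulders; 7 mm neck to 79 mm; then the T-head.
- spindle_head (a point): Centre of the top of the spindle's brass T-head, 85 mm above the sander's origin, same axes. The head is 17 mm long (x), 7 mm wide (y) and 6 mm high.
- seat_top (a point): Centre of the top of the sprung aluminium seat disc (56 mm across) round the foot of the spindle, 30 mm above the sander's origin when unloaded. It moves down 9 mm at most, to a hard stop: 8 N start it, each mm takes 1 N more; the weight of the parts counts. It is damped: 1 N more at 10 mm/s.
- drum_center (a point): Sanding drum, a loose ring, brown abrasive outside and dark rubber inside: 62 mm outside diameter, 29 mm bore, 24 mm high, about 0.14 kg, flat on the bench. The point is its centre, half-way up, z along its axis. Goes on first, over the 28 mm part of the spindle, flat on the seat disc: centre then 42 mm above the sander's origin.
- collar_center (a point): Steel collar, a loose bright ring: 48 mm outside diameter, 21 mm bore, 20 mm high, about 0.22 kg, flat on the bench. The point is its centre, half-way up, z along its axis. Goes on second, over the 20 mm part of the spindle, flat on the drum: centre then 64 mm above the sander's origin.
- cap_center (a point): Locking cap, a loose black eight-sided cup, 40 mm across flats, 20 mm high, 0.06 kg, upright on the bench. The point is its centre, half-way up; x along its slot (two white marks on the rim), square to one pair of flats; z up. On the spindle it first rests on the collar, centre 84 mm above the sander's origin; pressed 6 to 9 mm lower it turns freely; locked it rests at about 81 mm.
- cap_floor (a point): Centre of the top of the cap's 8 mm thick aluminium floor, 2 mm below the cap's centre, same axes. A slot 19 mm (x) by 9 mm (y) runs through the floor; four lugs 3 mm high stand on it and leave a recess 12 mm wide square to the slot. Locked, a quarter turn either way from entry, the underside of the T-head lies on this floor in that recess, with some play.
- worn_drum: A worn, dark grey drum, 52 mm outside diameter, 12 mm bore, 30 mm high: not needed, leave it. Origin at the centre of its underside.
- cork_block: Cork sanding block 100 x 60 x 35 mm, not needed. Origin at the centre of its underside.
- driver: Screwdriver with red handle, 220 mm long, lying; not needed.
- hammer: Hammer with wooden handle, 260 mm long, lying; not needed.
- glue: White bottle with yellow cap, 60 mm diameter, 130 mm high; not needed. Origin at the centre of its underside.
- mug: Blue mug, 80 mm diameter, 95 mm high; not needed. Origin at the centre of its underside.
- bench_brush: Bench brush, 200 mm long, black bristles down; not needed.
- tin: Clear jar with blue lid, 70 mm diameter, 50 mm high; not needed.
Things that resemble listed ones, but are neither listed nor needed, are in the scene too. Leave any green or pink look-alike of the part that bears collar_center alone.

How it is judged:
By the outcome, as a careful person would: the job done as asked, in the order asked, and still so for the second after the job is handed in, with the robot touching nothing.
It also fails if it takes over 72 s, if anything falls off the work surface, if the arm or the gripper's body presses on something with over 40 N, if the wrist force passes 120 N, or if a joint passes its speed limit or range.

## Robot

A 6-joint arm with a two-finger parallel gripper is mounted at the origin on the work surface. World frame = base frame: x ahead of the robot, y to its left, z up, the work surface at z = 0. Lengths are in m, angles in rad, forces in N, time in s.
With the tool pointing down it reaches from about 0.275 to 0.875 m from the base axis. Payload 12.5 kg.
Tool frame: the origin (TCP) lies on the centre line of the jaws, within the pads' length; the fingertips stand r.finger_overhang ahead of it and the grasp point (between the pads) lies 3 mm ahead of it (r.finger_overhang is the distance from the TCP to the fingertips, in m); z points along the fingers, y is the direction in which the jaws open and shut (so a half turn about z gives the same grasp; the last joint's range is limited). The gripper opens to 85 mm and grips with 20 to 120 N. Pads are 22 mm wide; open, the fingers measure 114 mm over their backs; the gripper's body (76 mm by 85 mm) begins 54 mm behind the grasp point. The pads swing forward as they close: fully open they stand 13 mm farther back than shut.
Start: joints at [-1.402, 0.351, 1.652, -0, 1.139, -0.085], TCP at [0.138, -0.532, 0.232] pointing down, gripper open.
Joint ranges: [-2.75, 2.75], [-0.79, 2.1], [0.01, 2.65], [-1.57, 4.71], [0.07, 3.14], [-2.87, 2.87]. Speed limits (rad/s): [2.22, 2.22, 2.79, 3.14, 3.14, 3.14].

## Interface

Orientations are given as a unit quaternion [x, y, z, w].
In Python, from cell import r, optics gives the robot as it stands. The module is installed in compiled form; this text tells all that it offers. Calls block until the motion is done:
- r.move_to(position, orientation): joint-space move of the TCP to a pose.
- r.move_linear(position, rot=None, vel=0.15): straight line of the TCP; rot=None keeps the orientation; vel is the mean speed in m/s.
- r.set_joints(angles): joint-space move.
- r.set_gripper(opening, squeeze=None): opening from 0.0 (shut) to 1.0 (fully open); squeeze is the grip in N (None keeps the last); returns when the fingers have stopped.
- r.sleep(seconds).
- r.inverse_kinematics(position, orientation): joint angles nearest the present ones, or None.
- optics.get_image(name): name is "side" or "top"; returns a dict with "pixels" (400x640x3 uint8, red, green, blue), "depth" (400x640 float32, m along the optical axis (not along the pixel's ray), 0 where there is no reading), "fx", "fy", "cx", "cy" (pixels), "D" ([k1, k2, p1, p2, k3] as OpenCV has them; the pictures are not rectified), "camera_from_world" (4x4, takes a point from world to camera coordinates). Camera axes: x right, y down, z forward; pixel columns grow to the right and rows downward; lengths in m; the calibration is good to about 2 mm. A picture is of the moment at which its call begins.
A pose or a line that the arm cannot do raises r.PlanningError and nothing moves.
- r.hand_in(): hands the job in, once; it reports no verdict.
Readings, each from a call of its own:
- r.current_t(): time.
- r.current_q(): joint angles.
- r.current_qvel(): joint speeds.
- r.current_effort(): joint torques, N m.
- r.current_tool_pos(): TCP position.
- r.current_ee_rot(): TCP orientation.
- r.current_contact_force(): force on the tool from outside, world axes, zero at the start.
- r.current_torque(): the same for the moment, N m.
- r.current_opening(): opening from 0.0 (shut) to 1.0 (fully open).
Only numpy, scipy, OpenCV 4.12 (cv2) and the standard library are available. Lean on these libraries where they do the work, as an engineer would, in place of code of your own. Each camera call takes 0.05 s, during which the arm holds its last target.

## Working session

There is one attempt and no reset: what is moved stays moved. The work goes in short steps, each a Python script; the robot and the scene stay as the last script left them, time stands still between calls to the robot, and variables do not carry over. Pictures are saved under pics/ and viewed, and the job is handed in when it is done.

```bash
mkdir -p pics; ls; python3 - <<'E'
from cell import r, optics
import cv2,numpy as np
for n in("side","top"):
    d=optics.get_image(n)
    cv2.imwrite(f"pics/{n}0.png",d["pixels"][:,:,::-1])
    np.savez(f"{n}0.npz",**{k:np.array(v) for k,v in d.items()})
    print(n,d["fx"],d["fy"],d["cx"],d["cy"],d["D"]);print(np.array(d["camera_from_world"]).round(4), (d["depth"]>0).mean())
print(r.finger_overhang,r.current_t(),r.current_opening(),r.current_contact_force(), r.current_ee_rot())
E
```

```text
pics
side 467.0226940095008 467.0226940095008 313.82124480777316 199.4863707776193 [-0.0204694  0.         0.         0.         0.       ]
[[-0.9301 -0.3671 -0.006   0.5181]
 [-0.2434  0.6288 -0.7385  0.2181]
 [ 0.2749 -0.6854 -0.6742  1.1662]
 [ 0.      0.      0.      1.    ]] 0.996125
top 483.05637908370625 483.05637908370625 321.1668522369285 195.61504723425625 [0.03851982 0.         0.         0.         0.        ]
[[-0.0275 -0.9996 -0.0067  0.006 ]
 [-0.986   0.0282 -0.1646  0.5899]
 [ 0.1647  0.0021 -0.9863  1.1526]
 [ 0.      0.      0.      1.    ]] 0.9959296875
0.022 0.1 0.9998846696366777 [ 0.32761447  0.10808285 -0.34647661] [ 9.91962403e-01  1.26531826e-01 -3.92852071e-07 -5.36245048e-04]
```

View pics/top0.png

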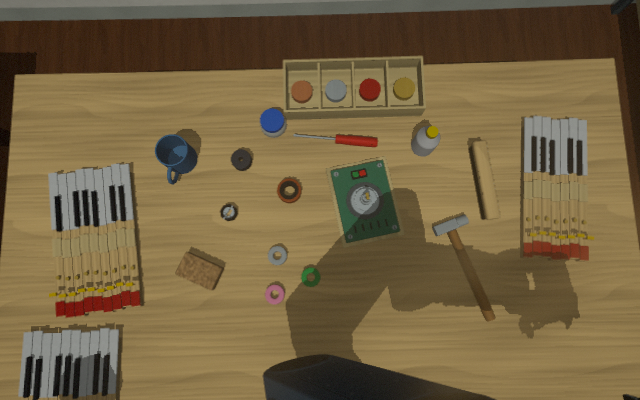

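View pics/side0.png

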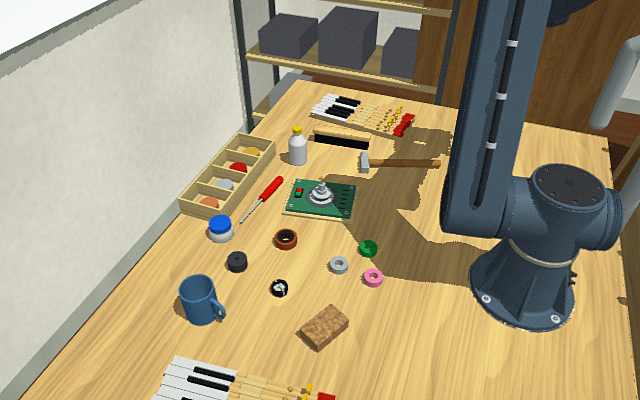

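Top view: drum (289,189), steel collar (277,254), cap (229,212), sander spindle (365,200), with green and pink look-alikes at (311,276) and (275,293). Side view: drum (286,239), collar (339,264), cap (279,288), spindle (322,190). Next I'll zoom in.

```bash
cat > h.py <<'E'
import numpy as np,cv2
def load(n):
    d=np.load(n); return {k:d[k] for k in d.files}
def K(d): return np.array([[d["fx"],0,d["cx"]],[0,d["fy"],d["cy"]],[0,0,1.]],float)
def ray(d,uv):
    p=cv2.undistortPoints(np.array(uv,float).reshape(-1,1,2),K(d),np.array(d["D"],float)).reshape(-1,2)
    T=np.array(d["camera_from_world"],float); R=T[:3,:3]
    return -R.T@T[:3,3], np.c_[p,np.ones(len(p))]@R
def onplane(d,uv,z):
    o,v=ray(d,uv); return o+v*((z-o[2])/v[:,2])[:,None]
def proj(d,P):
    T=np.array(d["camera_from_world"],float)
    return cv2.projectPoints(np.array(P,float).reshape(-1,3),cv2.Rodrigues(T[:3,:3])[0],T[:3,3],K(d),np.array(d["D"],float))[0].reshape(-1,2)
def cloud(d):
    dep=d["depth"];v,u=np.indices(dep.shape)
    p=cv2.undistortPoints(np.stack([u.ravel(),v.ravel()],1).astype(float).reshape(-1,1,2),K(d),np.array(d["D"],float)).reshape(-1,2)
    X=np.c_[p,np.ones(len(p))]*dep.reshape(-1,1)
    T=np.array(d["camera_from_world"],float)
    return ((X-T[:3,3])@T[:3,:3]).reshape(dep.shape+(3,))
E
python3 - <<'E'
from h import *
def crop(n,boxes,f):
    im=load(n+"0.npz")["pixels"][:,:,::-1]
    row=[cv2.resize(im[v-h:v+h,u-h:u+h],(390,390),interpolation=cv2.INTER_CUBIC) for u,v,h in boxes]
    cv2.imwrite(f,np.hstack(row))
crop("top",[(365,200,46),(229,212,16)],"pics/tz1.png")
crop("side",[(320,198,42),(279,288,16)],"pics/sz1.png")
for n,pts in(("top",[(289,189),(277,254),(229,212),(365,200)]),("side",[(286,239),(339,264),(279,288),(322,190)])):
    d=load(n+"0.npz"); c=cloud(d)
    for p in pts:
        print(n,p,onplane(d,[p],0.02 if p[0] not in(365,322) else .09).round(4)[0], "cloud z max near",c[p[1]-8:p[1]+9,p[0]-8:p[0]+9,2].max().round(4))
E
```

```text
top (289, 189) [0.6141 0.0712 0.02  ] cloud z max near 1.234
top (277, 254) [0.45   0.1038 0.02  ] cloud z max near 1.234
top (229, 212) [0.5592 0.2241 0.02  ] cloud z max near 1.234
top (365, 200) [ 0.5693 -0.1153  0.09  ] cloud z max near 0.0971
side (286, 239) [0.6058 0.0812 0.02  ] cloud z max near 0.9505
side (339, 264) [0.4433 0.1116 0.02  ] cloud z max near 0.9505
side (279, 288) [0.5552 0.2365 0.02  ] cloud z max near 0.0233
side (322, 190) [ 0.5583 -0.0671  0.09  ] cloud z max near 0.9505
```

View pics/tz1.png

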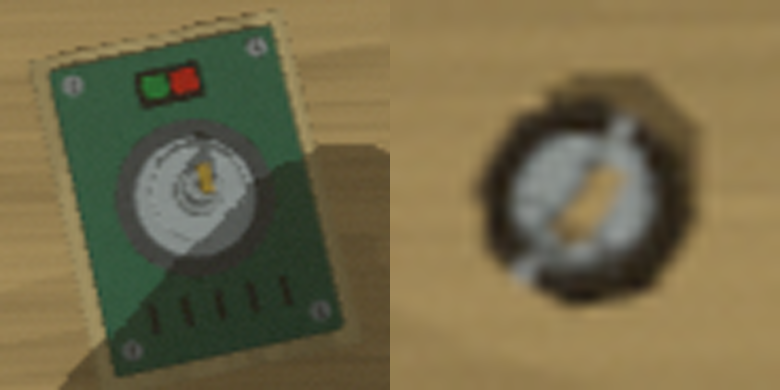

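View pics/sz1.png

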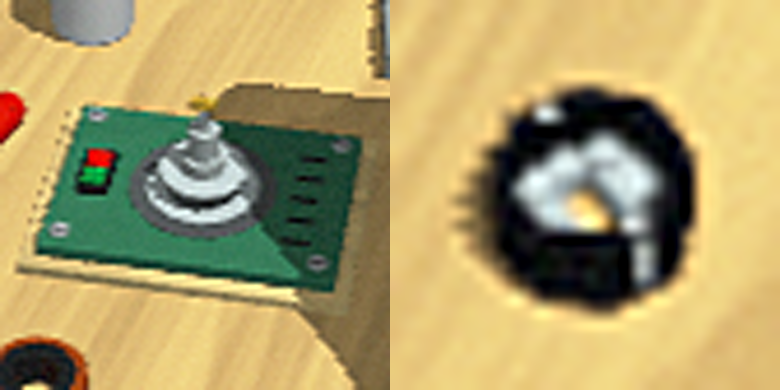

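```bash
cat > meas.py <<'E'
from h import *
def sil(im,win,f):
    u0,v0,h=win; w=im[v0-h:v0+h,u0-h:u0+h]
    hsv=cv2.cvtColor(w,cv2.COLOR_RGB2HSV).astype(int); rgb=w.astype(int)
    m=f(hsv,rgb).astype(np.uint8)
    cs,_=cv2.findContours(m,cv2.RETR_EXTERNAL,cv2.CHAIN_APPROX_NONE)
    c=max(cs,key=cv2.contourArea); 
    hull=cv2.convexHull(c); M=cv2.moments(hull)
    return np.array([M["m10"]/M["m00"]+u0-h,M["m01"]/M["m00"]+v0-h]),hull.reshape(-1,2)+[u0-h,v0-h],M["m00"],m
def tri(ds,uvs):
    A=np.zeros((3,3));b=np.zeros(3);os=[]
    for d,uv in zip(ds,uvs):
        o,v=ray(d,[uv]);v=v[0]/np.linalg.norm(v[0]);P=np.eye(3)-np.outer(v,v);A+=P;b+=P@o;os.append((o,v))
    X=np.linalg.solve(A,b); return X,[np.linalg.norm(np.cross(v,X-o)) for o,v in os]
F={"drum":lambda h,g:((h[...,0]<14)&(h[...,1]>110)&(h[...,2]<190))|(g.max(-1)<70),
"collar":lambda h,g:h[...,1]<60,
"cap":lambda h,g:(g.max(-1)<60)|(h[...,1]<50)}
W={"drum":[(289,189,20),(286,239,20)],"collar":[(277,254,14),(339,264,14)],"cap":[(229,212,14),(279,288,15)]}
Z={"drum":.012,"collar":.010,"cap":.010}
if __name__=="__main__":
    ds=[load("top0.npz"),load("side0.npz")]; rows=[]
    for k in F:
        uvs=[];row=[]
        for d,w in zip(ds,W[k]):
            c,hull,a,m=sil(d["pixels"],w,F[k]); uvs.append(c)
            x=onplane(d,hull,Z[k])
            print(k,c.round(2),a,onplane(d,[c],Z[k])[0].round(4))
            u0,v0,h=w; w8=cv2.resize(d["pixels"][v0-h:v0+h,u0-h:u0+h,::-1],(260,260),interpolation=cv2.INTER_NEAREST)
            cv2.polylines(w8,[((hull-[u0-h,v0-h]+.5)*260/(2*h)).astype(int)],True,(255,0,255),1); row.append(w8)
        print("  tri",tri(ds,uvs)[0].round(4),np.round(tri(ds,uvs)[1],4)); rows.append(np.vstack(row))
    cv2.imwrite("pics/m.png",np.hstack(rows))
    # sander: spindle head & plate
    for n,d,(u0,v0,h) in zip("ts",ds,[(365,200,50),(320,198,50)]):
        c,hull,a,m=sil(d["pixels"],(u0,v0,h),lambda H,g:(H[...,0]>60)&(H[...,0]<95)&(H[...,1]>60))
        rect=cv2.minAreaRect(hull.astype(np.float32)); print(n,"plate",c,a)
        ap=cv2.approxPolyDP(hull.reshape(-1,1,2),4,True).reshape(-1,2); 
        for z in(.014,.018,.022):
            q=onplane(d,ap,z); print(z,q[:,:2].round(4).tolist(),np.linalg.norm(q-np.roll(q,1,0),axis=1).round(4),q.mean(0).round(4))
        cl=cloud(d); zz=cl[v0-h:v0+h,u0-h:u0+h,2][m>0]; print("plate z median",np.median(zz),np.std(zz))
        w=d["pixels"][v0-h:v0+h,u0-h:u0+h]; H=cv2.cvtColor(w,cv2.COLOR_RGB2HSV).astype(int)
        b=(H[...,0]>14)&(H[...,0]<30)&(H[...,1]>110); b&=(cv2.blur(((H[...,1]<60)).astype(np.float32),(9,9))>.15)|False
        ys,xs=np.nonzero(b); print("brass",np.c_[xs+u0-h,ys+v0-h].tolist()[:80])
E
python3 meas.py
```

```text
drum [288.77 190.26] 424.0 [0.6123 0.0724 0.012 ]
drum [285.38 238.93] 374.0 [0.6108 0.075  0.012 ]
  tri [0.6125 0.0725 0.009 ] [0.0004 0.0004]
collar [276.97 255.03] 268.0 [0.4479 0.1049 0.01  ]
collar [338.26 264.77] 262.0 [0.4467 0.1068 0.01  ]
  tri [0.4477 0.105  0.0077] [0.0004 0.0004]
cap [228.5  212.34] 186.5 [0.5598 0.2273 0.01  ]
cap [279.1  287.83] 216.5 [0.5589 0.2293 0.01  ]
  tri [0.5599 0.2277 0.0076] [0.0002 0.0002]
t plate [358.78167718 190.3840694 ] 2536.0
0.014 [[0.6819, -0.1703], [0.6026, -0.1844], [0.4982, -0.068], [0.6593, -0.0376]] [0.1346 0.0805 0.1564 0.164 ] [ 0.6105 -0.1151  0.014 ]
0.018 [[0.6809, -0.1698], [0.6019, -0.1838], [0.4978, -0.0678], [0.6584, -0.0375]] [0.1341 0.0802 0.1559 0.1634] [ 0.6098 -0.1147  0.018 ]
0.022 [[0.68, -0.1693], [0.6012, -0.1833], [0.4975, -0.0677], [0.6576, -0.0374]] [0.1337 0.08   0.1553 0.1629] [ 0.6091 -0.1144  0.022 ]
plate z median 0.019710055878090237 0.07668328819198236
brass [[411, 150], [411, 151], [412, 151], [365, 193], [366, 193], [367, 193], [366, 194], [367, 194], [368, 194], [366, 195], [367, 195], [368, 195],
[... 887 characters left out ...]
50], [309, 150], [359, 150], [360, 150], [361, 150], [362, 150], [365, 150], [366, 150], [367, 150], [368, 150], [369, 150], [286, 151], [287, 151], [308, 151], [309, 151], [359, 151], [360, 151], [366, 151], [367, 151], [368, 151], [369, 151], [286, 152], [287, 152], [307, 152], [308, 152], [309, 152], [358, 152], [359, 152], [367, 152], [368, 152], [369, 152], [286, 153], [287, 153], [307, 153], [308, 153], [309, 153], [358, 153], [359, 153], [368, 153], [369, 153], [286, 154], [287, 154], [308, 154], [309, 154], [358, 154], [359, 154], [368, 154], [369, 154], [286, 155], [287, 155], [307, 155], [308, 155], [309, 155], [358, 155], [359, 155], [368, 155], [369, 155], [286, 156], [287, 156]]
```

View pics/m.png

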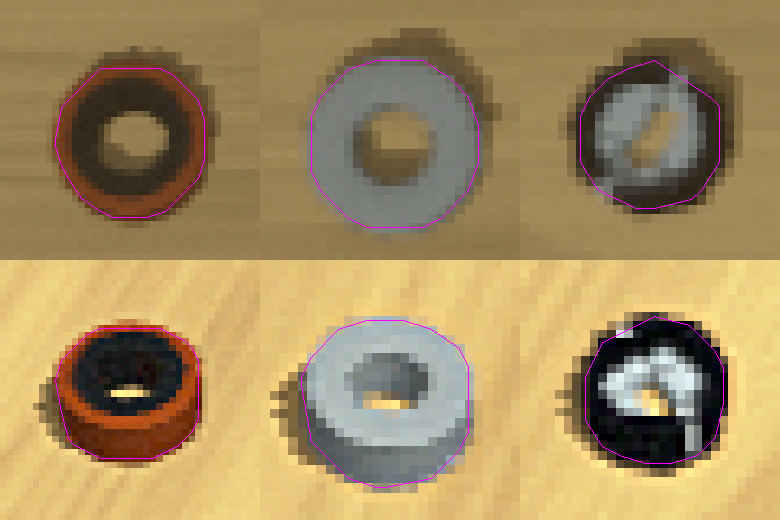

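Masks fit the three parts, and the two cameras disagree by a steady ~(1.3, −2.3) mm, which I take as calibration error. Next the sander: plate corners, T-head and slot angle.

```bash
python3 - <<'E'
from meas import *
ds=[load("top0.npz"),load("side0.npz")]
for n,d,(u0,v0,h) in zip("ts",ds,[(365,200,50),(320,198,50)]):
    w=d["pixels"][v0-h:v0+h,u0-h:u0+h]; g=w.astype(int)
    m=((g[...,1]-g[...,0]>10)&(g[...,1]>=g[...,2])).astype(np.uint8)
    m=cv2.morphologyEx(m,cv2.MORPH_CLOSE,np.ones((3,3),np.uint8))
    cs,_=cv2.findContours(m,cv2.RETR_EXTERNAL,cv2.CHAIN_APPROX_NONE);c=max(cs,key=cv2.contourArea)
    hull=cv2.convexHull(c).reshape(-1,2)+[u0-h,v0-h]
    for z in(.016,.019,.022):
        q=onplane(d,hull,z)[:,:2]; rc=cv2.minAreaRect((q*1000).astype(np.float32))
        print(n,z,np.round(rc[0],1),np.round(rc[1],1),rc[2])
    # depth vs bench
    cl=cloud(d); big=cv2.erode(m,np.ones((5,5)))
    zz=cl[v0-h:v0+h,u0-h:u0+h,2]
    zs=zz[big>0]; print(" plate z",np.percentile(zs,[20,50,80]).round(4),"bench z",np.median(cl[210:230,330:345,2] if n=="t" else cl[225:235,300:330,2]).round(4))
    o=cv2.resize(w[:,:,::-1],(380,380),interpolation=cv2.INTER_NEAREST)
    cv2.polylines(o,[((hull-[u0-h,v0-h]+.5)*3.8).astype(int)],True,(255,0,255),1); cv2.imwrite(f"pics/pl_{n}.png",o)
    # brass
    H=cv2.cvtColor(w,cv2.COLOR_RGB2HSV).astype(int)
    b=((H[...,0]>14)&(H[...,0]<30)&(H[...,1]>90)).astype(np.uint8)
    nn,lab,st,ce=cv2.connectedComponentsWithStats(b); 
    for i in range(1,nn):
        if 8<st[i,4]<60 and np.hypot(*(ce[i]-[h,h]))<30: 
            uv=ce[i]+[u0-h,v0-h];print(" brass",uv,st[i,4],[onplane(d,[uv],z)[0].round(4).tolist() for z in(.088,.092)])
# cap slot angle : white marks / slot pixels top view
d=ds[0]; w=d["pixels"][198:226,215:243].astype(int)
print("top slot marks", onplane(d,[(225.2+0,0)],.02)[0][:0])
E
python3 - <<'E'
import cv2,numpy as np
a=cv2.imread("pics/pl_t.png");b=cv2.imread("pics/pl_s.png");cv2.imwrite("pics/pl.png",np.hstack([a,b]))
from sys import path;path.insert(0,".")
from h import *
d=load("top0.npz");
e=load("side0.npz")
t=cv2.resize(d["pixels"][202:224,218:240,::-1],(396,396),interpolation=cv2.INTER_NEAREST)
s=cv2.resize(e["pixels"][277:299,268:290,::-1],(396,396),interpolation=cv2.INTER_NEAREST)
cv2.imwrite("pics/capz.png",np.hstack([t,s]))
E
```

```text
t 0.016 [ 580.2 -120.2] [188.6 137.8] 10.487022399902344
t 0.019 [ 579.7 -119.9] [188.1 137.4] 10.486998558044434
t 0.022 [ 579.3 -119.7] [187.6 137.1] 10.487000465393066
 plate z [0.0177 0.0197 0.0219] bench z 0.0055
 brass [366.9  195.55] 20 [[0.5803, -0.1205, 0.088], [0.5796, -0.1201, 0.092]]
s 0.016 [ 578.4 -114.5] [189.2 148.3] 10.462244987487793
s 0.019 [ 577.2 -111.4] [188.6 147.8] 10.46224308013916
s 0.022 [ 576.1 -108.3] [188.  147.3] 10.462242126464844
 plate z [0.0156 0.0175 0.0199] bench z -0.0018
top slot marks []
```

View pics/pl.png

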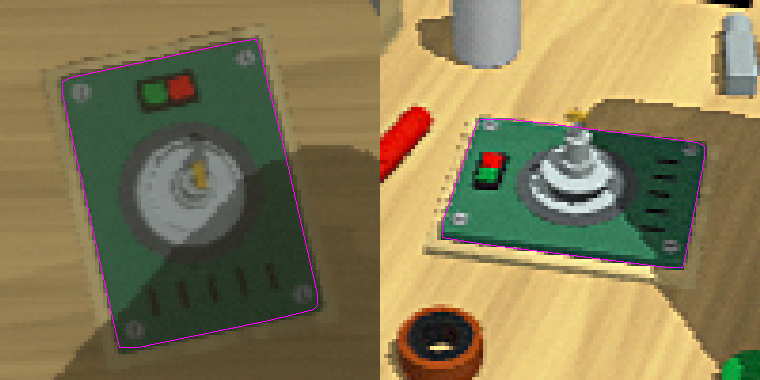

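View pics/capz.png

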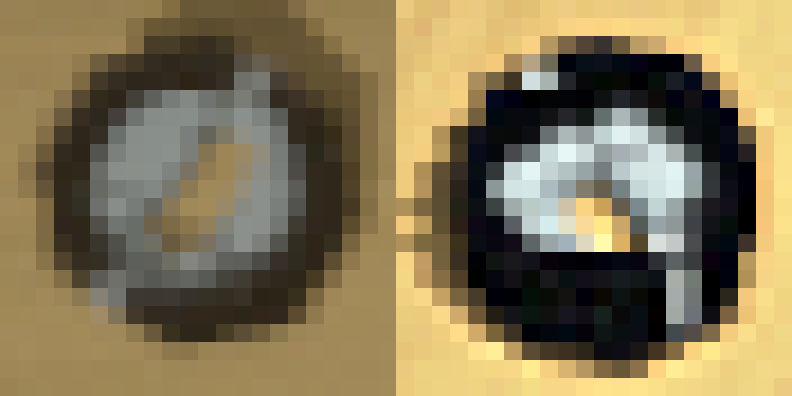

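```bash
cat > rob.py <<'E'
from cell import r, optics
import numpy as np
def q(deg):
    a=np.radians(deg)/2; return np.array([np.cos(a),np.sin(a),0,0])
def st(tag=""):
    f=np.array(r.current_contact_force()); p=np.array(r.current_tool_pos())
    print(tag,"t%.2f"%r.current_t(),p.round(4),"F",f.round(1),"op %.3f"%r.current_opening()); return p,f
E
python3 - <<'E'
from h import *
from meas import tri
ds=[load("top0.npz"),load("side0.npz")]
a=onplane(ds[0],[(231.55,205.7),(223.3,217.6)],.02);v=a[0]-a[1];print("slot",np.degrees(np.arctan2(v[1],v[0])),np.linalg.norm(v),a.mean(0))
print(tri(ds,[(366.9,195.55),(321.3,177.6)]), onplane(ds[1],[(321.3,177.6)],.09))
for nm,uv in (("t",(366.9,195.55)),):
    print(onplane(ds[0],[uv],.09))
from rob import *
D=np.array([.6115,.0737])
st("start")
r.set_gripper(.85,squeeze=50); st("preopen")
r.move_to([*D,.09],q(0)); st("above")
r.move_linear([*D,.028],vel=.12); st("down")
r.set_gripper(0.0); st("gripped")
E
```

```text
slot -34.79276685645314 0.03629691863552917 [0.56028329 0.22803595 0.02      ]
(array([ 0.58061058, -0.12053751,  0.08691894]), [np.float64(0.000153635959954658), np.float64(0.00015363595995474309)]) [[ 0.57945982 -0.11705222  0.09      ]]
[[ 0.57995313 -0.1202839   0.09      ]]
start t0.10 [ 0.1381 -0.5321  0.2314] F [ 0.3  0.1 -0.3] op 1.000
preopen t0.39 [ 0.1381 -0.5323  0.2318] F [ 0.3 -0.2 -0.5] op 0.850
above t3.15 [0.6117 0.073  0.0902] F [-0.2 -0.8 -0.1] op 0.850
down t3.82 [0.6119 0.0736 0.0285] F [ 0.3 -0.4  0.4] op 0.853
gripped t4.50 [0.6115 0.0737 0.028 ] F [ 0.4 -0.9  0.4] op -0.004
```

```bash
python3 - <<'E'
from rob import *
import cv2
a=optics.get_image("side");b=optics.get_image("top")
w=np.hstack([cv2.resize(a["pixels"][180:290,220:350,::-1],(390,330)),cv2.resize(b["pixels"][130:240,230:360,::-1],(390,330))])
cv2.imwrite("pics/g1.png",w); st()
E
```

```text
t4.60 [0.6115 0.0737 0.028 ] F [-0.2  0.9 -0.3] op 0.001
```

View pics/g1.png

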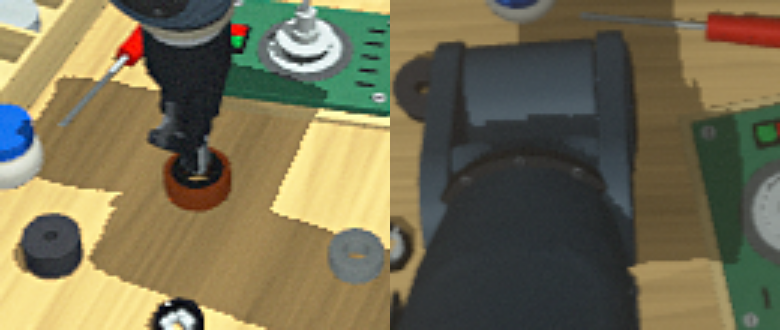

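Fingers are shut at the drum's bore, so the grasp missed over the top: at this opening the tips must stand farther back than I assumed. I'll lift and check whether the drum moved, and see the tip position.

```bash
python3 - <<'E'
from rob import *
import cv2
from h import *
from meas import sil,F
r.move_linear([.6115,.0737,.07],vel=.15)
r.set_gripper(.85)
st()
a=optics.get_image("side")
np.savez("side1.npz",**{k:np.array(v) for k,v in a.items()})
cv2.imwrite("pics/g2.png",cv2.resize(a["pixels"][160:270,220:350,::-1],(780,660))[:600])
d=load("side1.npz")
for z in (.048,.061,.067): print(z,proj(d,[[.6115,.0737+.036,z],[.6115,.0737-.036,z]]).round(1).tolist())
E
```

```text
t5.72 [0.6115 0.0737 0.07  ] F [-1.4 -0.2 -0.3] op 0.854
0.048 [[279.1, 238.6], [290.1, 220.5]]
0.061 [[278.8, 235.2], [289.9, 217.1]]
0.067 [[278.7, 233.6], [289.8, 215.5]]
```

View pics/g2.png

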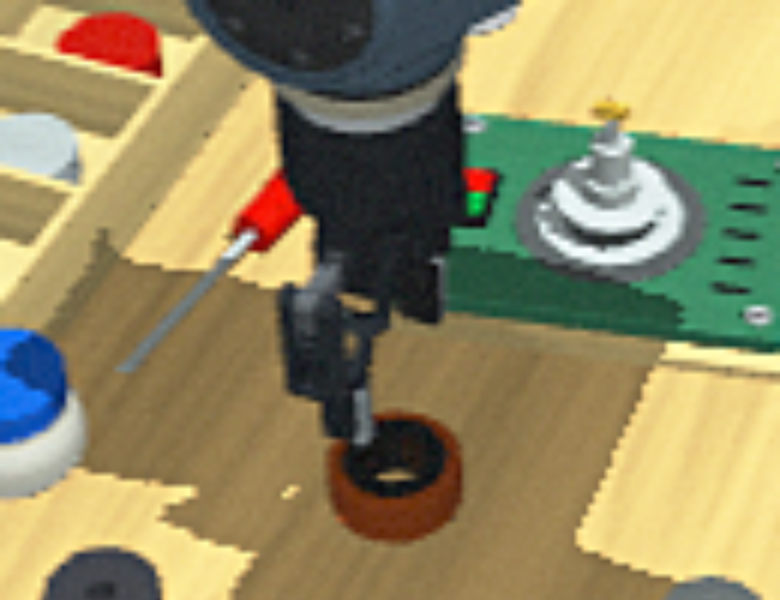

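The drum hasn't moved (285.8, 239.2). The near tip at (280, 233) lies only ~3–8 mm ahead of the TCP at this opening. I'll feel downward for the bench with the jaws straddling the drum.

```bash
python3 - <<'E'
from rob import *
D=[.6115,.0737]
r.move_linear([*D,.026],vel=.15); st()
z=.026
while z>.006:
    z-=.003; r.move_linear([*D,z],vel=.03)
    p,f=st()
    if f[2]>3: break
E
```

```text
t6.21 [0.6115 0.0737 0.0261] F [-0.4 -0.1 -0.1] op 0.847
 t6.46 [0.6118 0.0738 0.0236] F [ 0.4  0.  -0.2] op 0.846
 t6.71 [0.6114 0.0737 0.0199] F [ 0.8 -0.   0.2] op 0.850
 t6.96 [0.6114 0.0737 0.0168] F [-0.2 -0.7 -0.3] op 0.849
 t7.21 [0.6114 0.0737 0.0137] F [ 0.2 -0.1  0.4] op 0.854
 t7.46 [0.6114 0.0737 0.0108] F [0.3 0.6 0.5] op 0.852
 t7.71 [0.6114 0.0737 0.0078] F [0.2 0.1 0.3] op 0.851
 t7.96 [0.6114 0.0737 0.0048] F [ 0.2 -0.6  0.3] op 0.848
```

```bash
python3 - <<'E'
from rob import *
D=[.6115,.0737]
r.move_linear([*D,.016],vel=.06)
for o in (.8,.76): r.set_gripper(o); st("o%.2f"%o)
r.set_gripper(0.,squeeze=50); st("grip")
E
```

```text
o0.80 t8.52 [0.6114 0.0737 0.0159] F [ 0.1 -0.4  0.2] op 0.800
o0.76 t8.73 [0.6115 0.0737 0.0159] F [ 0.2 -0.6 -0.6] op 0.759
grip t8.97 [0.6116 0.0737 0.0169] F [-4.   0.  10.7] op 0.680
```

```bash
python3 - <<'E'
from rob import *
import cv2
D=[.6115,.0737]
st(); r.move_linear([*D,.019],vel=.05); st("lift3")
r.move_linear([*D,.060],vel=.15); st("lift")
a=optics.get_image("side")
cv2.imwrite("pics/g3.png",cv2.resize(a["pixels"][160:260,220:350,::-1],(780,600)))
E
```

```text
t8.97 [0.6116 0.0737 0.0169] F [-4.   0.  10.7] op 0.680
lift3 t9.22 [0.6115 0.0737 0.019 ] F [-0.6  0.2 -1.5] op 0.680
lift t9.65 [0.6115 0.0737 0.0599] F [-0.4  1.  -2.2] op 0.677
```

View pics/g3.png

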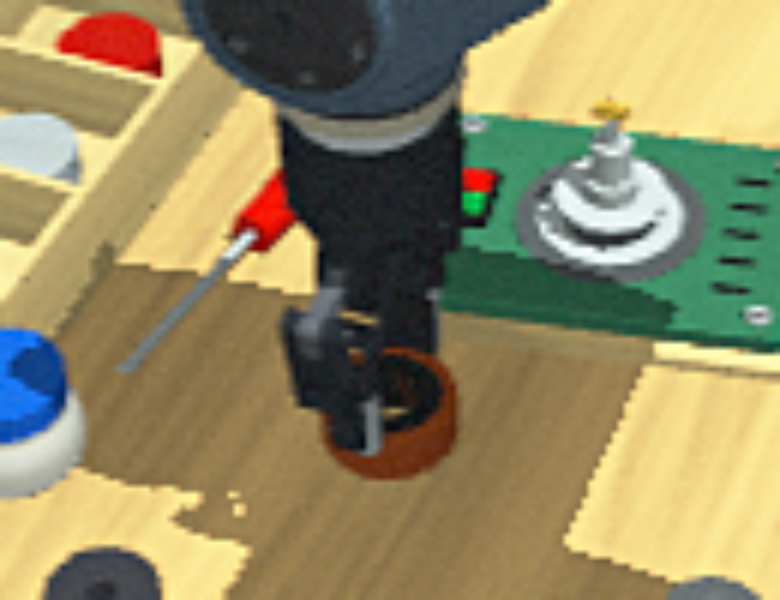

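Drum is held level. Next, carry it over the spindle and feel down.

```bash
python3 - <<'E'
from rob import *
S=[.5797,-.1188]
r.move_linear([.6115,.0737,.128],vel=.25)
r.move_to([*S,.128],q(0)); st("above")
r.move_linear([*S,.074],vel=.10); p,f0=st("mid")
z=.074
while z>.050:
    z-=.002; r.move_linear([*S,z],vel=.03); p,f=st()
    if f[2]-f0[2]>4 : break
E
```

```text
above t10.93 [ 0.5796 -0.1178  0.1273] F [-0.1  0.5 -1.2] op 0.678
mid t11.62 [ 0.5801 -0.1186  0.0743] F [ 0.7 -0.8 -0.3] op 0.672
 t11.87 [ 0.5799 -0.1188  0.0724] F [-0.2  0.2 -1. ] op 0.679
 t12.12 [ 0.5796 -0.1188  0.0699] F [-0.6  0.  -1.4] op 0.680
 t12.37 [ 0.5796 -0.1188  0.0678] F [-0.5  0.4 -1.5] op 0.674
 t12.62 [ 0.5796 -0.1188  0.0658] F [ 0.  -0.2 -1.6] op 0.680
 t12.87 [ 0.5797 -0.1192  0.0638] F [ 0.8 -4.1 -3.3] op 0.680
 t13.12 [ 0.5798 -0.1192  0.0619] F [ 0.8 -5.1 -1.7] op 0.678
 t13.37 [ 0.5798 -0.1193  0.06  ] F [ 0.7 -5.5  0.3] op 0.678
 t13.62 [ 0.5798 -0.1193  0.0581] F [ 0.8 -6.8 -1.1] op 0.677
 t13.87 [ 0.5799 -0.1193  0.0561] F [ 0.2 -5.2 -0.1] op 0.677
 t14.12 [ 0.5799 -0.1193  0.0541] F [-0.1 -6.9  0.4] op 0.675
 t14.37 [ 0.5799 -0.1194  0.0526] F [-3.  -4.9  5.9] op 0.681
```

```bash
python3 - <<'E'
from rob import *
r.move_linear([.5799,-.1199,.0526],vel=.03); st("relieve")
r.move_linear([.5799,-.1199,.0518],vel=.03); st("press")
r.set_gripper(.85); st("open")
r.move_linear([.5799,-.1199,.13],vel=.25); st()
E
```

```text
relieve t14.62 [ 0.5799 -0.1196  0.0531] F [-3.  -0.2  7.6] op 0.680
press t14.87 [ 0.5799 -0.1197  0.0524] F [-3.1 -0.3  7.3] op 0.673
open t15.17 [ 0.5798 -0.1197  0.0516] F [-0.4 -0.3  0.2] op 0.850
 t15.63 [ 0.58   -0.1199  0.1306] F [-0.6 -0.6 -0.9] op 0.853
```

Drum is seated: it dropped past the 28 mm shoulder and rests 11 mm lower on the seat. This puts the plate origin at about z = 6 mm. Next is the collar, squeezed in two directions to centre it.

```bash
python3 - <<'E'
from rob import *
C=[.4474,.1054]
r.set_gripper(.72,squeeze=20)
r.move_to([*C,.06],q(0)); st("above")
r.move_linear([*C,.013],vel=.12); st("down")
r.set_gripper(0.); p,f=st("sq1")
if r.current_opening()>.3:
    r.set_gripper(.72)
    r.move_linear([*C,.035],vel=.12)
    r.move_to([*C,.035],q(90)); st("rot")
    r.move_linear([*C,.013],vel=.12)
    r.set_gripper(0.,squeeze=60); st("sq2")
    r.move_linear([*C,.03],vel=.1); st("lift")
E
```

```text
above t16.96 [0.4486 0.1049 0.0604] F [1.2 0.1 0.2] op 0.718
down t17.50 [0.4479 0.1051 0.0132] F [-0.9  0.1  0.2] op 0.724
sq1 t17.78 [0.448  0.1053 0.0139] F [-0.4 -2.9  6.1] op 0.535
rot t19.82 [0.4472 0.1054 0.0347] F [-0.1 -0.5  0. ] op 0.720
sq2 t20.48 [0.4474 0.1054 0.0141] F [-4.6 -0.3 12.3] op 0.516
lift t20.79 [0.4478 0.1055 0.0305] F [ 0.2 -0.2 -2.4] op 0.514
```

```bash
python3 - <<'E'
from rob import *
S=np.array([.5800,-.1198])
r.move_linear([.4474,.1054,.125],vel=.25)
r.move_to([*S,.125],q(90)); st("above")
r.move_linear([*S,.110],vel=.10); p,f0=st("mid"); f0[2]=-2
z=.110
while z>.0715:
    z-=.002 if z<.105 else .0025; r.move_linear([*S,z],vel=.035); p,f=st()
    if f[2]-f0[2]>4 or np.hypot(*f[:2])>8: break
E
```

```text
above t22.35 [ 0.5793 -0.1186  0.1243] F [ 0.1  0.5 -2. ] op 0.516
mid t22.65 [ 0.5795 -0.1187  0.1096] F [-0.1  0.3 -2.3] op 0.511
 t22.90 [ 0.5801 -0.1197  0.1077] F [ 0.6 -0.5 -2.2] op 0.512
 t23.15 [ 0.5799 -0.1198  0.1049] F [-0.   0.6 -1.5] op 0.515
 t23.40 [ 0.5799 -0.1198  0.1023] F [-0.9  0.4 -3.3] op 0.519
 t23.65 [ 0.5799 -0.1198  0.1004] F [ 0.2  0.5 -1.5] op 0.517
 t23.90 [ 0.5799 -0.1198  0.0984] F [ 0.9 -0.2 -2.9] op 0.515
 t24.15 [ 0.5799 -0.1198  0.0963] F [-0.1  0.7 -2. ] op 0.513
 t24.40 [ 0.5799 -0.1198  0.0944] F [ 0.2  0.4 -2.6] op 0.513
 t24.65 [ 0.5799 -0.1198  0.0924] F [ 0.4 -0.3 -2.9] op 0.513
 t24.90 [ 0.5799 -0.1198  0.0904] F [-1.1 -0.2 -3.2] op 0.514
 t25.15 [ 0.5799 -0.1198  0.0884] F [ 0.4  0.1 -3. ] op 0.517
 t25.40 [ 0.5799 -0.1198  0.0863] F [ 0.5 -0.3 -2.9] op 0.515
 t25.65 [ 0.5799 -0.1198  0.0844] F [-0.1 -0.4 -1.7] op 0.511
 t25.90 [ 0.5799 -0.1198  0.0823] F [ 0.1 -0.1 -3.5] op 0.515
 t26.15 [ 0.5798 -0.1197  0.0803] F [-1.6 -0.4 -3.2] op 0.515
 t26.40 [ 0.5799 -0.1198  0.0783] F [-1.9 -0.9 -2.6] op 0.516
 t26.65 [ 0.5799 -0.1198  0.0763] F [-1.8  0.3 -4.4] op 0.513
 t26.90 [ 0.58   -0.1199  0.0747] F [-4.   0.1  2. ] op 0.514
```

```bash
python3 - <<'E'
from rob import *
S=[.5797,-.1198]
r.move_linear([*S,.0733],vel=.03); st("press")
r.set_gripper(.72); st("open")
r.move_linear([*S,.12],vel=.25); st()
P=[.5595,.2278]
r.move_to([*P,.06],q(55)); st("cap above")
r.move_linear([*P,.013],vel=.12); st("down")
r.set_gripper(0.,squeeze=40); st("grip")
r.move_linear([*P,.125],vel=.2); st("lift")
from cell import optics
import cv2
a=optics.get_image("side");b=optics.get_image("top")
w=np.hstack([cv2.resize(a["pixels"][160:260,220:350,::-1],(390,300),interpolation=cv2.INTER_CUBIC),cv2.resize(b["pixels"][140:260,290:440,::-1],(375,300),interpolation=cv2.INTER_CUBIC)])
w2=np.hstack([cv2.resize(a["pixels"][190:290,230:360,::-1],(390,300),interpolation=cv2.INTER_CUBIC),cv2.resize(b["pixels"][140:260,160:310,::-1],(375,300),interpolation=cv2.INTER_CUBIC)])
cv2.imwrite("pics/g4.png",np.vstack([w,w2]))
E
```

```text
press t27.15 [ 0.5799 -0.1199  0.0738] F [-4.2 -0.3  6.2] op 0.514
open t27.47 [ 0.58   -0.1198  0.0733] F [-0.1  0.3 -0.4] op 0.722
 t27.80 [ 0.5804 -0.12    0.1212] F [ 0.4 -0.4 -0.1] op 0.719
cap above t29.12 [0.5597 0.2271 0.0597] F [-0.1 -0.1  0.3] op 0.719
down t29.67 [0.5598 0.2275 0.0132] F [ 0.4 -0.2  0.5] op 0.718
grip t29.99 [0.5601 0.2279 0.0142] F [-1.  -1.1  6.2] op 0.449
lift t30.70 [0.5589 0.2276 0.124 ] F [-0.4 -0.4 -0. ] op 0.451
```

View pics/g4.png

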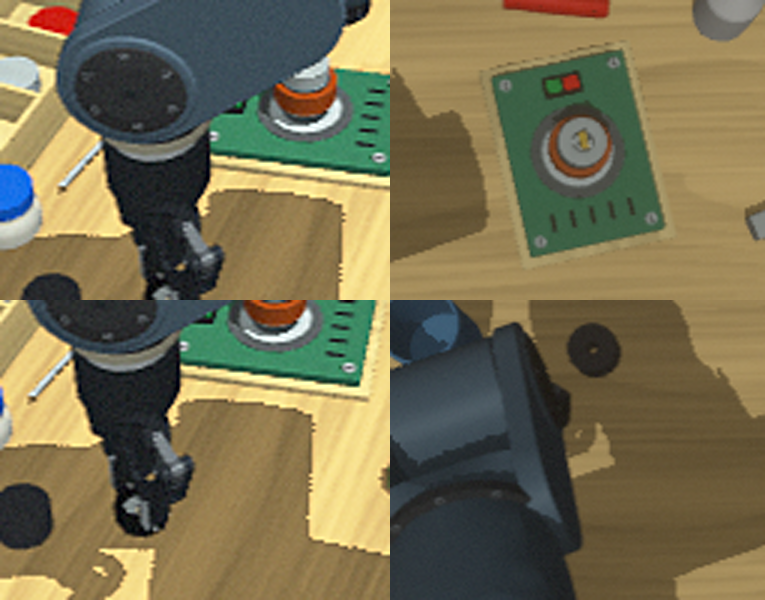

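Collar sits level on the drum (top view) and the T-head shows above it. Opening for the cap is slightly larger than I expect for 40 mm, so I'll check that grip.

```bash
python3 - <<'E'
from rob import *
import cv2
r.set_gripper(0.,squeeze=70); st("sq70")
S=[.5797,-.1198]
r.move_to([S[0],S[1],.135],q(100.5)); st("above")
a=optics.get_image("side")
cv2.imwrite("pics/g5.png",cv2.resize(a["pixels"][110:210,260:390,::-1],(780,600),interpolation=cv2.INTER_CUBIC))
E
```

```text
sq70 t31.02 [0.5592 0.2277 0.1242] F [ 0.1  0.1 -0.9] op 0.434
above t32.33 [ 0.5798 -0.1191  0.135 ] F [-0.3 -0.2 -0.3] op 0.438
```

View pics/g5.png

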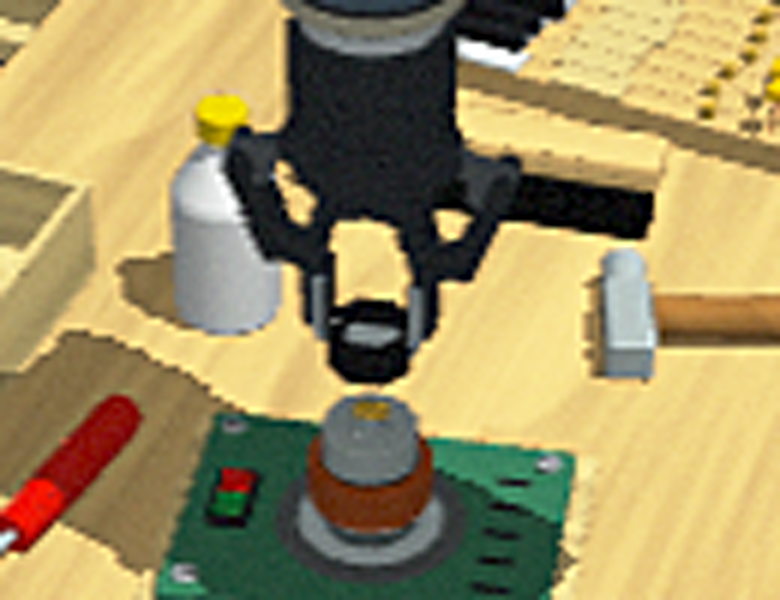

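Cap is level between the pads, with its slot lying along the jaw axis, parallel to the brass head below (370,410). Next I'll feel it down.

```bash
python3 - <<'E'
from rob import *
S=[.5797,-.1198]
r.move_linear([*S,.110],vel=.10); st("mid")
z=.110
while z>.0925:
    z-=.002; r.move_linear([*S,z],vel=.035); p,f=st()
    if f[2]>3.5 or np.hypot(*f[:2])>8: break
E
```

```text
mid t32.77 [ 0.5796 -0.1194  0.1097] F [ 0.8 -0.1 -0.8] op 0.433
 t33.02 [ 0.5799 -0.1198  0.1083] F [ 0.8 -0.3 -1.7] op 0.429
 t33.27 [ 0.5797 -0.1198  0.106 ] F [-0.4 -0.  -1.2] op 0.436
 t33.52 [ 0.5796 -0.1198  0.1038] F [-0.1 -0.6 -0.5] op 0.437
 t33.77 [ 0.5796 -0.1198  0.1018] F [ 0.4  0.4 -0.4] op 0.433
 t34.02 [ 0.5796 -0.1198  0.0998] F [ 0.2  0.1 -1.9] op 0.438
 t34.27 [ 0.5796 -0.1198  0.0979] F [-0.2 -0.4 -1.1] op 0.433
 t34.52 [ 0.5796 -0.1198  0.0959] F [0.  0.2 0.1] op 0.438
 t34.77 [ 0.5799 -0.1198  0.0942] F [-1.5 -0.2  2.9] op 0.439
 t35.02 [ 0.5799 -0.1199  0.0924] F [-1.6  0.7  5.9] op 0.435
```

```bash
python3 - <<'E'
from rob import *
S=[.5797,-.1198]
z=.092
while z>.084:
    z-=.001; r.move_linear([*S,z],vel=.02); p,f=st()
    if f[2]>15 or p[2]<.0874: break
E
```

```text
t35.27 [ 0.5799 -0.1199  0.0916] F [-2.4  0.3  7.3] op 0.432
 t35.52 [ 0.5799 -0.1199  0.0907] F [-2.   0.7  9.2] op 0.432
 t35.77 [ 0.58   -0.1199  0.0899] F [-3.4  0.5  9.5] op 0.436
 t36.02 [ 0.58   -0.1199  0.089 ] F [-3.6  1.4 12.2] op 0.430
 t36.27 [ 0.58   -0.1199  0.0881] F [-3.4  1.5 12.1] op 0.437
 t36.52 [ 0.58   -0.1199  0.0873] F [-5.   0.8 14.4] op 0.430
```

Compressed ~7–8 mm at ~14 N, in the 6–9 mm band. Now the quarter turn in steps.

```bash
python3 - <<'E'
from rob import *
S=[.5797,-.1198]
for a in [90.5,80.5,70.5,55.5,40.5,25.5,10.5]:
    r.move_linear([*S,.086],rot=q(a)); p,f=st(a); m=r.current_torque(); e=r.current_ee_rot(); print("   Mz %.2f"%m[2],"yaw %.1f"%np.degrees(2*np.arctan2(e[1],e[0])))
    if abs(m[2])>1.0 or f[2]>21: print("stop");break
E
```

```text
90.5 t36.85 [ 0.5806 -0.12    0.0873] F [-2.4  1.3 12.5] op 0.436
   Mz -0.11 yaw 90.5
80.5 t37.17 [ 0.5808 -0.1201  0.0873] F [-0.9  0.2 11. ] op 0.435
   Mz -0.10 yaw 80.5
70.5 t37.50 [ 0.5809 -0.1202  0.0873] F [-0.5  0.  10.2] op 0.436
   Mz -0.08 yaw 70.5
55.5 t37.91 [ 0.5809 -0.1202  0.0874] F [-0.4  0.1  9.7] op 0.438
   Mz -0.10 yaw 55.5
40.5 t38.32 [ 0.5809 -0.1202  0.0874] F [ 0.   0.4 11.5] op 0.434
   Mz -0.13 yaw 40.5
25.5 t38.73 [ 0.581  -0.1202  0.0874] F [ 0.2 -0.4 11.4] op 0.433
   Mz -0.09 yaw 25.5
10.5 t39.13 [ 0.5809 -0.1202  0.0874] F [ 0.7 -0.3 10.8] op 0.434
   Mz -0.13 yaw 10.5
```

```bash
python3 - <<'E'
from rob import *
S=[.5809,-.1202]
for z in [.0872,.0884,.0896,.0906,.0914,.0922,.093]:
    r.move_linear([*S,z],vel=.02); p,f=st()
    if f[2]<-6: print("locked pull");break
E
```

```text
t39.38 [ 0.5813 -0.1204  0.0881] F [-2.3  1.   9.4] op 0.439
 t39.63 [ 0.5813 -0.1204  0.0892] F [-1.5  0.1  9.1] op 0.433
 t39.88 [ 0.5813 -0.1203  0.0903] F [-2.3  0.1  8.6] op 0.434
 t40.13 [ 0.5813 -0.1203  0.0913] F [-2.2  0.2  7.4] op 0.435
 t40.38 [ 0.5813 -0.1203  0.092 ] F [-1.3 -0.7  6.6] op 0.436
 t40.63 [ 0.5812 -0.1203  0.0924] F [0.8 0.8 2.7] op 0.438
 t40.88 [ 0.5811 -0.1203  0.0926] F [ 5.  -0.9 -6.4] op 0.432
locked pull
```

Pulling up meets a firm stop at TCP z ≈ 0.0925, about 2–3 mm below the unlocked height, so the lock holds. Now release and look.

```bash
python3 - <<'E'
from rob import *
import cv2
S=[.5811,-.1202]
r.move_linear([*S,.0924],vel=.02); st()
r.set_gripper(.75); st("open")
r.move_linear([*S,.15],vel=.25); st("up")
r.move_to([.40,-.30,.25],q(10.5)); st("away")
a=optics.get_image("side");b=optics.get_image("top")
for n,d in(("side9",a),("top9",b)): np.savez(n+".npz",**{k:np.array(v) for k,v in d.items()})
w=np.hstack([cv2.resize(a["pixels"][155:225,280:360,::-1],(400,350),interpolation=cv2.INTER_CUBIC),cv2.resize(b["pixels"][165:235,325:405,::-1],(400,350),interpolation=cv2.INTER_CUBIC)])
cv2.imwrite("pics/f1.png",w); cv2.imwrite("pics/f2.png",b["pixels"][:,:,::-1])
c=cv2.resize(b["pixels"][180:206,354:380,::-1],(520,520),interpolation=cv2.INTER_CUBIC);cv2.imwrite("pics/f3.png",c)
E
```

```text
t41.13 [ 0.5812 -0.1203  0.0925] F [ 2.4 -1.7 -0.3] op 0.432
open t41.51 [ 0.581  -0.1201  0.0924] F [0.3 0.7 0.3] op 0.746
up t41.89 [ 0.5815 -0.1203  0.151 ] F [-0.1  0.   0.9] op 0.753
away t42.96 [ 0.4005 -0.2994  0.2493] F [ 0.1 -1.  -0.7] op 0.750
```

View pics/f1.png

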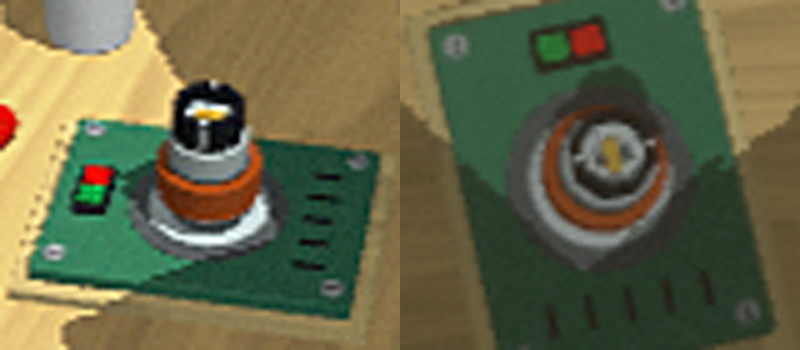

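View pics/f2.png

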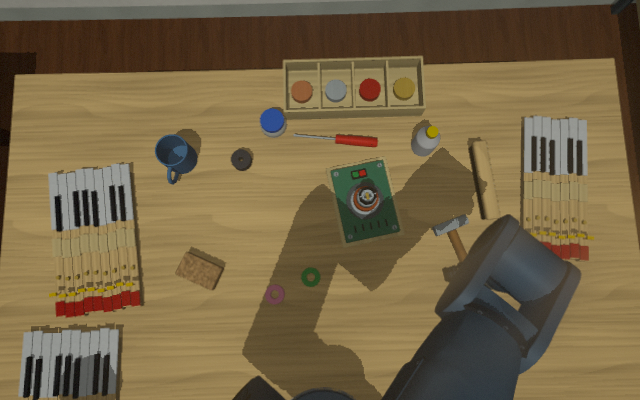

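View pics/f3.png

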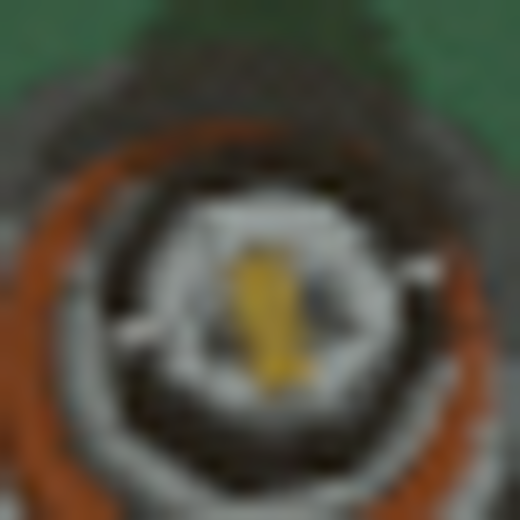

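The close-up shows the brass head (268,318) square to the white marks at (138,330) and (420,268). Drum, collar and cap are stacked level, and the other objects are where they were. Handing in.

```bash
python3 - <<'E'
from rob import *
st(); print(r.hand_in())
E
```

```text
t43.06 [ 0.4007 -0.2993  0.2493] F [-0.3  0.2 -0.2] op 0.751
the job is handed in; nothing more can be done
None
```

The sander is set up: drum, collar and cap went onto the spindle in that order, and the cap is locked. I handed the job in at 43 s with the arm clear of everything.

- **Drum and collar:** I felt both down to a firm stop at the expected heights, 11 mm past the 28 mm shoulder for the drum and 22 mm higher for the collar. The final pictures show them sitting level.
- **Cap:** I pressed it down about 7 to 8 mm, and the highest vertical force I read was 14.4 N. It turned 90° with almost no resistance (about 0.1 N m). It then rose to a firm stop about 2 to 3 mm below its unlocked height and held against a 6 N upward pull. In the final top view the T-head lies square to the white slot marks.
- **Rest of the bench:** In the final top view the other objects look unmoved and the green and pink rings are where they were. The hammer is partly hidden by the arm there.

**What disagreed or went wrong:**
- The first try at the drum closed over its top without moving it. With the jaws open, the fingertips stand farther back than I had assumed.
- The two cameras disagreed by about 2 to 3 mm, so I averaged them and let the contact forces settle the spindle's exact position.
- While pressing the cap, force rose about 1.7 N per mm instead of 1, which I put down to side friction. It dropped once the turn began.

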